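# Snap the upturned lid onto the hardware case

### The job

The lid of the grey hardware case lies upside down on the bench. Turn it the right way up (stand it on its end and take it again another way), set it fully home on the case, either way round, then press each of its four black snap tabs until it clicks and stays down. Do not force anything, and leave everything else on the bench where it is.

Things in the scene. Friction and masses are not known exactly. Their poses are not given: they have to be found in the camera images.
- lid: Grey plastic lid, loose, about 160 g, starts upside down. Right way up: origin at the centre of its open underside (rim plane), z up through its flat closed top, x along its length. Hollow dome 100 (x) x 52 (y) x 36 mm (z 0 to 36). Upside down it rests on its dome, origin 36 mm above the bench. It also stands steadily on either end (x = +50 or -50 mm), origin then 50 mm up.
- lid_grip (a point): Centre of the lid's dome, at lid x = 0, y = 0, z = 18 mm, axes as the lid's. The dome's two flat sides, 52 mm apart (y = +-26), are the grip; each is free for 64 mm (x -32 to +32). Four corner ears, z 0 to 8 mm, x +-32 to +-50, reach out to y = +-54 and carry the snap tabs. All edges are hard plastic; a grip of 35 to 50 N holds it.
- case: Open grey plastic hardware case with brass fittings in it, fixed to the bench. Origin at the centre of its underside, z up, x along its length. Same outline as the lid: a tub 100 x 52 mm with four corner pillars out to y = +-54 mm, each hiding a spring catch; rim 45 mm high. The lid fits either way round (yaw or yaw + 180 degrees).
- case_rim (a point): Centre of the case's flat rim plane, 45 mm above the case's origin, axes as the case's: the lid's origin lies here when the lid is home. A lip 10 mm high with a rounded top, outside 90 x 42 mm, stands on the rim and goes inside the lid's skirt (inside 94 x 46 mm): 2 mm play all round, and the round top guides it.
- tab0 (a joint): Black snap tab at the lid's +x +y corner: plate 18 x 23 mm centred at lid x = +41, y = +42.5 mm. Metres: 0 = up (plate's top at lid z = 31 mm), grows as pressed down, stop at 0.018; a spring returns it. On the case a barb below it meets a catch at about 0.006, takes 5 to 10 N to pass it, clicks at about 0.016, then stays at 0.016 when let go.
- tab1 (a joint): Black snap tab at the lid's +x -y corner: plate 18 x 23 mm centred at lid x = +41, y = -42.5 mm. Metres: 0 = up (plate's top at lid z = 31 mm), grows as pressed down, stop at 0.018; a spring returns it. On the case a barb below it meets a catch at about 0.006, takes 5 to 10 N to pass it, clicks at about 0.016, then stays at 0.016 when let go.
- tab2 (a joint): Black snap tab at the lid's -x +y corner: plate 18 x 23 mm centred at lid x = -41, y = +42.5 mm. Metres: 0 = up (plate's top at lid z = 31 mm), grows as pressed down, stop at 0.018; a spring returns it. On the case a barb below it meets a catch at about 0.006, takes 5 to 10 N to pass it, clicks at about 0.016, then stays at 0.016 when let go.
- tab3 (a joint): Black snap tab at the lid's -x -y corner: plate 18 x 23 mm centred at lid x = -41, y = -42.5 mm. Metres: 0 = up (plate's top at lid z = 31 mm), grows as pressed down, stop at 0.018; a spring returns it. On the case a barb below it meets a catch at about 0.006, takes 5 to 10 N to pass it, clicks at about 0.016, then stays at 0.016 when let go.
- spring_clamp_1: Black and orange spring clamp, 83x140x26 mm, lying on the bench; origin at the centre of its underside. A bystander: leave it alone.
- jar_1: Clear jar with a black lid, 63 mm across, 94 mm high; origin at the centre of its underside. A bystander: leave it alone.
- mug_1: White mug with dots, 82x114x91 mm; origin at the centre of its underside. A bystander: leave it alone.
- sanding_block: Brown sanding block, 60x112x36 mm; origin at the centre of its underside. A bystander: leave it alone.
- tape_measure: Yellow tape measure, 37x112x68 mm; origin at the centre of its underside. A bystander: leave it alone.
- screwdriver_blue: Screwdriver with blue handle, 202 mm long, lying; origin at the centre of its underside. A bystander: leave it alone.
Things that resemble listed ones, but are neither listed nor needed, are in the scene too. Leave any turquoise look-alike of the lid alone.

How it is judged:
By the outcome, as a careful person would: the job done as asked, in the order asked, and still so for the second after the job is handed in, with the robot touching nothing.
It also fails if it takes over 67 s, if anything falls off the work surface, if the arm or the gripper's body presses on something with over 40 N, if the wrist force passes 120 N, or if a joint passes its speed limit or range.

### The arm

A 7-joint arm with a two-finger parallel gripper is mounted at the origin on a cart in front of the work surface, level with it; the furniture and walls round the work are solid. World frame = base frame: x ahead of the robot, y to its left, z up, the work surface at z = 0. Lengths are in m, angles in rad, forces in N, time in s.
With the tool pointing down it reaches from about 0.425 to 0.95 m from the base axis. Payload 4.7 kg.
Tool frame: the origin (TCP) lies at the very end of the fingers, on their centre line; the grasp point (between the pads) lies 19 mm behind it; z points along the fingers, y is the line along which they close (so a half turn about z gives the same grasp; the last joint's range is limited). The gripper opens to 87 mm and grips with 3 to 60 N. Pads are 19 mm wide; open, the fingers measure 117 mm over their backs; the gripper's body (75 mm by 190 mm) begins 51 mm behind the grasp point.
Start: joints at [-1.35, 0.469, -0.049, 1.532, 0.024, 1.141, -0.082], TCP at [0.167, 0.654, 0.223] pointing down, gripper open.
Joint ranges: [-2.59, 2.59], [-0.33, 1.99], [-1.39, 1.29], [0.1, 2.45], [-1.04, 4.18], [0.21, 1.99], [-2.66, 2.66]. Speed limits (rad/s): [2.57, 2.57, 3.14, 3.14, 3.14, 3.14, 3.14].

### API

Orientations are given as [roll, pitch, yaw] about the fixed x, y, z axes, in that order (R = Rz(yaw) Ry(pitch) Rx(roll)).
In Python, from bench import manip, viewer, job gives the robot as it stands.
- The arm moves only by the shell command python3 -m handwheel 'ROWS' [FORCE]. ROWS is JSON, a list of rows, each a list of 7 numbers: the closure, from -1 (fully open) to 1 (shut), then the shift along the world's x, y, z in cm, then the turn, a rotation vector about the world's x, y, z in rad. In form: [[jaw, tx, ty, tz, wx, wy, wz], ...]. A call has 1 to 10 rows; each row shifts and turns the commanded pose from where the row before left it; what a row does not reach is not made up. A row lasts 1/8 s, in which the tool goes at most 62.5 mm and 10.7 degrees, less where a joint would pass 70% of its speed; a pose out of reach is approached as far as the arm can. A call with a gripper value outside its range is refused whole. The fingers move at their own pace and stop on an object; FORCE is the grip in N (left out, the last holds). Time passes only in rows, so rows that do not move let the fingers close. It gives the time, the measured TCP pose, the force, the opening and the grip force at its end, in the units of the state.
- manip.read_state(): the state, without advancing time (a new reading comes with each control period).
- viewer.capture(name): name is "scene" or "top"; returns a dict with "pixels" (420x560x3 uint8, red, green, blue), "range_z" (420x560 float32, m along the optical axis (not along the pixel's ray), 0 where there is no reading), "fx", "fy", "cx", "cy" (pixels), "view" (4x4, takes a point from world to camera coordinates). Camera axes: x right, y down, z forward; pixel columns grow to the right and rows downward; lengths in m; the calibration is good to about 2 mm. A picture is of the moment at which its call begins.
- job.job_done(): hands the job in; it is judged then, once.
The state is a dict: "time_s": time; "qpos": joint angles; "joint_velocities": joint speeds; "effort": joint torques, N m; "tool_pos": TCP position; "ee_rot": TCP orientation; "wrist_force": force on the tool from outside, world axes, zero at the start; "torque": the same for the moment, N m; "grip_width": finger opening in m; "grasp_force": force on a finger pad.
Only numpy, scipy, OpenCV 4.12 (cv2) and the standard library are available. Lean on these libraries where they do the work, as an engineer would, in place of code of your own. Each camera call takes 0.05 s, during which the arm holds its last target. There are 200 camera calls.

## Working session

There is one attempt and no reset: what is moved stays moved. The work goes in short steps, Python scripts to look and compute and a shell command to move; the robot and the scene stay as the last step left them, time stands still between calls to the robot, and variables do not carry over. Pictures are saved under pics/ and viewed, at most 12 in all, crops included, and the job is handed in when it is done.

```bash
mkdir -p pics; cat > h.py <<'E'
import numpy as np, cv2, sys
from bench import manip, viewer, job
def cap(n):
    d=viewer.capture(n); return d
def world(d):
    z=d["range_z"]; v,u=np.mgrid[:420,:560]
    P=np.stack([(u-d["cx"])/d["fx"]*z,(v-d["cy"])/d["fy"]*z,z,np.ones_like(z)],-1)
    W=P@np.linalg.inv(np.array(d["view"])).T
    W=W[...,:3]; W[z==0]=np.nan
    return W
E
python3 - <<'E'
from h import *
ims=[]
for n in("scene","top"):
    d=cap(n); np.savez(f"{n}.npz",**d); ims.append(cv2.resize(d["pixels"][...,::-1],(784,588)))
    cv2.imwrite(f"pics/{n}0.png",ims[-1])
    print(n,np.linalg.inv(d["view"])[:3].round(3).tolist(),d["fx"])
s=manip.read_state();print(s)
E
```

```text
scene [[0.465, -0.676, 0.571, -0.154], [-0.885, -0.364, 0.29, -0.474], [0.012, -0.64, -0.768, 1.041]] 380.90117573630613
top [[0.025, -0.98, 0.196, 0.342], [-1.0, -0.025, 0.001, -0.077], [0.004, -0.196, -0.981, 1.335]] 477.1175913735916
{'time_s': 0.1, 'qpos': array([-1.34990384,  0.46939255, -0.04858123,  1.53356935,  0.0241285 ,
        1.14099518, -0.08229955]), 'joint_velocities': array([-0.00185457, -0.00320259,  0.00128528, -0.00332269, -0.00112607,
       -0.00014414, -0.00013235]), 'effort': array([ 1.30805198e-03, -5.09171283e+01, -8.07355600e-02, -2.36827844e+01,
       -6.13763393e-02,  3.44721868e-02,  8.29819942e-05]), 'tool_pos': array([0.16673232, 0.65353046, 0.22158509]), 'ee_rot': array([-3.13981714e+00,  9.33949144e-05,  2.89182926e+00]), 'wrist_force': array([ 0.53052313,  0.53908903, -0.37951119]), 'torque': array([ 0.00674672,  0.01573137, -0.03218962]), 'grasp_force': 0.0, 'grip_width': 0.08708129016924251}
```

View pics/scene0.png

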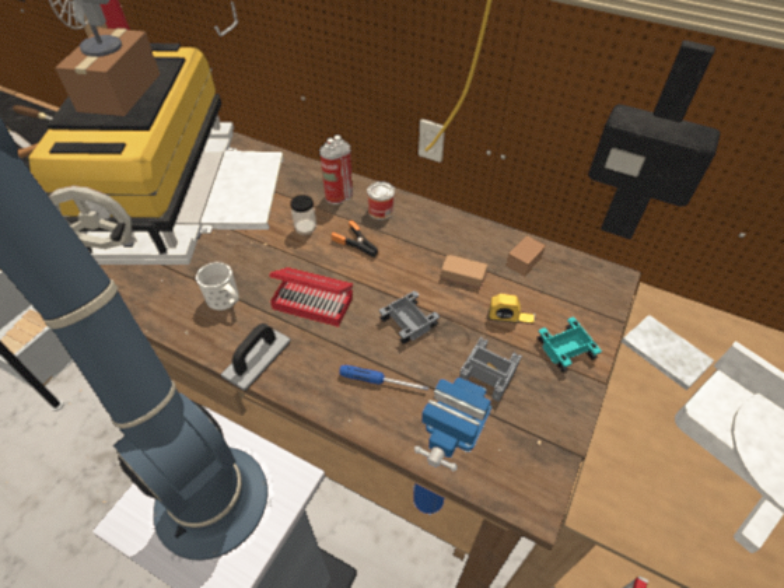

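View pics/top0.png

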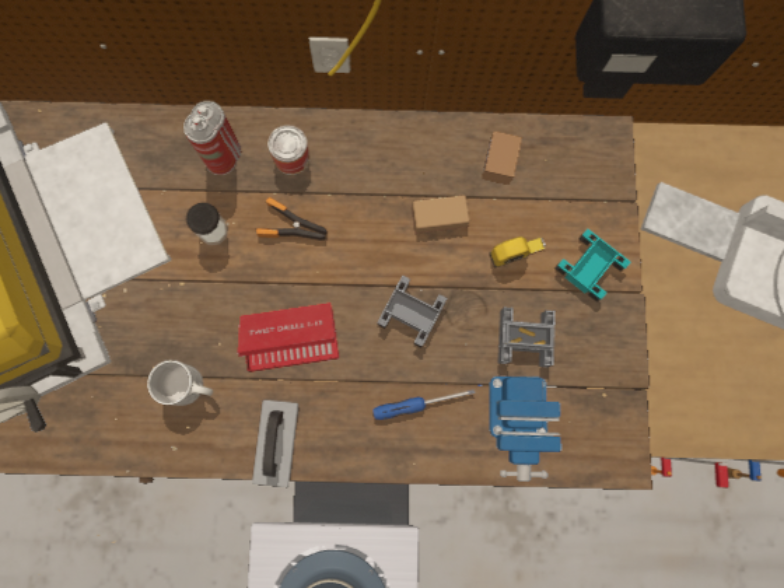

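Scene: candidates in the top view (784-px picture) are the grey tub at (412,312), the grey tub with brass bits at (527,337) and the turquoise look-alike at (593,264). The lid should be the first one, and the second is the case. I'll measure both and check with a crop.

```bash
cat >> h.py <<'E'
def rect(d,box,zmin,zmax,xy=None):
    """box=(u0,v0,u1,v1) px; min-area rect in world xy of points with zmin<z<zmax"""
    W=world(d); hsv=cv2.cvtColor(d["pixels"],cv2.COLOR_RGB2HSV)
    m=np.zeros((420,560),bool); u0,v0,u1,v1=box; m[v0:v1,u0:u1]=1
    m&=(W[...,2]>zmin)&(W[...,2]<zmax)&(hsv[...,1]<70)
    P=W[m]; r=cv2.minAreaRect((P[:,:2]*1000).astype(np.float32))
    return P,r
E
python3 - <<'E'
from h import *
d=dict(np.load("top.npz")); 
im=d["pixels"][195:275,255:410,::-1]
cv2.imwrite("pics/crop.png",cv2.resize(im,None,fx=5,fy=5,interpolation=cv2.INTER_CUBIC))
for n,b,zs in(("lid",(262,190,325,255),(.02,.06)),("case",(350,212,402,268),(.03,.07))):
    P,r=rect(d,b,*zs); print(n,len(P),r,np.percentile(P[:,2],[2,25,50,75,90,98]).round(4), cv2.boxPoints(r).round(0).tolist())
E
```

```text
lid 401 ((558.791748046875, -136.57470703125), (99.99028015136719, 108.33525848388672), 63.706199645996094) [0.0223 0.0327 0.035  0.0373 0.0392 0.0411] [[488.0, -157.0], [585.0, -205.0], [630.0, -116.0], [532.0, -68.0]]
case 650 ((513.609130859375, -362.6940002441406), (100.97547912597656, 107.921142578125), 87.01085662841797) [0.031  0.0411 0.0449 0.0507 0.0549 0.0577] [[457.0, -410.0], [565.0, -416.0], [570.0, -315.0], [462.0, -309.0]]
```

View pics/crop.png

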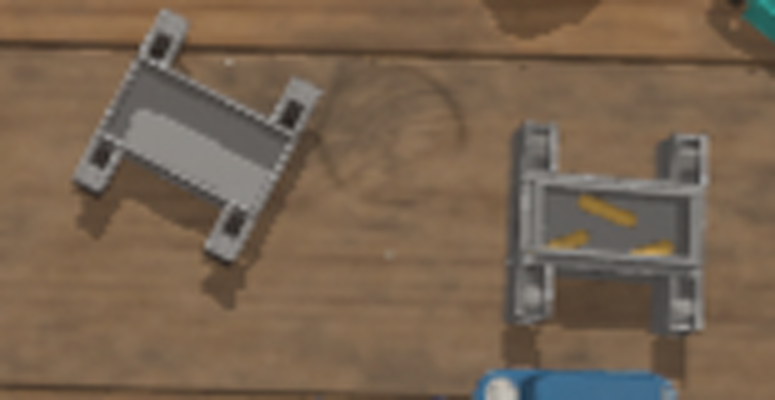

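The crop confirms it. The lid is hollow side up at crop (195,140) with no brass in it. The case, with brass in it, is at crop (610,225). Rim heights (36 and 45 mm) and outlines (100 x 108 mm) agree with the description.

The plan is two 90° turns about the lid's y axis, with the tool tilted before and after each. The helper works out the row values.

```bash
cat >> h.py <<'E'
from scipy.spatial.transform import Rotation as Ro
def go(psi,phi,g,back=0.0,ys=1):
    """psi: azimuth deg of length axis e; tool tilted phi deg from down towards e; g: grasp point; back: m retreat. Prints shift cm & rotvec to go."""
    e=np.array([np.cos(np.radians(psi)),np.sin(np.radians(psi)),0]); a=np.array([e[1],-e[0],0])*ys
    p=np.radians(phi); d=np.sin(p)*e-np.array([0,0,np.cos(p)])
    T=np.array(g)+(0.019-back)*d; R=np.stack([np.cross(a,d),a,d],1)
    s=manip.read_state(); C=Ro.from_euler("xyz",s["ee_rot"])
    w=(Ro.from_matrix(R)*C.inv()).as_rotvec(); t=(T-s["tool_pos"])*100
    n=int(max(np.ceil(np.linalg.norm(t)/6.2),np.ceil(np.linalg.norm(w)/.185)))
    print("t",s["time_s"],"tcp",s["tool_pos"].round(4),"F",s["wrist_force"].round(1),"w",round(s["grip_width"],4),"gf",round(s["grasp_force"],1),"q",s["qpos"].round(2))
    print("target",T.round(4),"shift",t.round(2),"turn",w.round(3),"n",n,"per row",(t/max(n,1)).round(2),(w/max(n,1)).round(4),"d(cm)",(d*100).round(1))
    return T
E
python3 - <<'E'
from h import *
go(63.7,0,(.559,-.137,.20))
go(63.7,-40,(.559,-.137,.024),.12)
d=dict(np.load("top.npz"));W=world(d)
for n,b in(("vise",(345,268,402,340)),("tape",(345,165,395,192)),("drill",(168,215,245,265))):
    P=W[b[1]:b[3],b[0]:b[2]].reshape(-1,3);P=P[P[:,2]>.02];print(n,P.min(0).round(3),P.max(0).round(3))
E
```

```text
t 0.1 tcp [0.1667 0.6535 0.2216] F [ 0.5  0.5 -0.4] w 0.0871 gf 0.0 q [-1.35  0.47 -0.05  1.53  0.02  1.14 -0.08]
target [ 0.559 -0.137  0.181] shift [ 39.23 -79.05  -4.06] turn [ 1.00e-03 -2.00e-03 -1.78e+00] n 15 per row [ 2.62 -5.27 -0.27] [ 1.000e-04 -1.000e-04 -1.187e-01] d(cm) [   0.    0. -100.]
t 0.1 tcp [0.1667 0.6535 0.2216] F [ 0.5  0.5 -0.4] w 0.0871 gf 0.0 q [-1.35  0.47 -0.05  1.53  0.02  1.14 -0.08]
target [ 0.5878 -0.0788  0.1014] shift [ 42.1  -73.23 -12.02] turn [-0.722 -0.334 -1.698] n 14 per row [ 3.01 -5.23 -0.86] [-0.0516 -0.0239 -0.1213] d(cm) [-28.5 -57.6 -76.6]
vise [ 0.251 -0.404  0.02 ] [ 0.434 -0.292  0.122]
tape [ 0.658 -0.372  0.02 ] [ 0.708 -0.296  0.071]
drill [0.434 0.005 0.021] [0.568 0.198 0.116]
```

```bash
python3 -m handwheel '[[-1,3.3,-4.9,0,0,0,-0.119],[-1,3.3,-4.9,0,0,0,-0.119],[-1,3.3,-4.9,0,0,0,-0.119],[-1,3.3,-4.9,0,0,0,-0.119],[-1,3,-5.2,0,0,0,-0.119],[-1,3,-5.2,0,0,0,-0.119],[-1,3,-5.2,0,0,0,-0.119],[-1,2.8,-5.4,0,0,0,-0.119],[-1,2.8,-5.4,0,0,0,-0.119],[-1,2.5,-5.4,0,0,0,-0.119]]' 40
python3 - <<'E'
from h import *
go(63.7,-40,(.559,-.137,.024),.12)
E
```

```text
time_s: 1.35
tool_pos: [0.4703, 0.1382, 0.2225]
ee_rot: [3.141, -0.0, 1.698]
wrist_force: [-0.0, 0.4, -0.9]
grip_width: 0.0871
grasp_force: 0.0
t 1.35 tcp [0.4703 0.1382 0.2225] F [-0.   0.4 -0.9] w 0.0871 gf 0.0 q [-0.74  0.17  0.42  1.98 -0.08  1.01 -0.16]
target [ 0.5878 -0.0788  0.1014] shift [ 11.74 -21.7  -12.12] turn [-0.698  0.117 -0.562] n 5 per row [ 2.35 -4.34 -2.42] [-0.1397  0.0234 -0.1124] d(cm) [-28.5 -57.6 -76.6]
```

```bash
python3 -m handwheel '[[-1,2.3,-4.3,0,-0.116,0.02,-0.094],[-1,2.3,-4.3,0,-0.116,0.02,-0.094],[-1,2.3,-4.3,-1,-0.116,0.02,-0.094],[-1,2.3,-4.3,-3,-0.116,0.02,-0.094],[-1,2.3,-4.3,-4,-0.116,0.02,-0.094],[-1,0.2,-0.2,-4,-0.116,0.02,-0.094],[-1,0,0,0,0,0,0],[-1,0,0,0,0,0,0]]'
python3 - <<'E'
from h import *
go(63.7,-40,(.559,-.137,.024),.12)
go(63.7,-40,(.559,-.137,.024),0)
E
```

```text
time_s: 2.35
tool_pos: [0.587, -0.0769, 0.1046]
ee_rot: [-3.137, 0.695, 1.116]
wrist_force: [-0.0, -0.4, 0.8]
grip_width: 0.0868
grasp_force: 0.0
t 2.35 tcp [ 0.587  -0.0769  0.1046] F [-0.  -0.4  0.8] w 0.0868 gf 0.0 q [-0.64  0.77  0.66  1.69  0.16  1.17 -0.6 ]
target [ 0.5878 -0.0788  0.1014] shift [ 0.08 -0.19 -0.33] turn [-0.005 -0.002 -0.001] n 1 per row [ 0.08 -0.19 -0.33] [-0.0046 -0.002  -0.0012] d(cm) [-28.5 -57.6 -76.6]
t 2.35 tcp [ 0.587  -0.0769  0.1046] F [-0.  -0.4  0.8] w 0.0868 gf 0.0 q [-0.64  0.77  0.66  1.69  0.16  1.17 -0.6 ]
target [ 0.5536 -0.1479  0.0094] shift [-3.34 -7.11 -9.52] turn [-0.005 -0.002 -0.001] n 2 per row [-1.67 -3.55 -4.76] [-0.0023 -0.001  -0.0006] d(cm) [-28.5 -57.6 -76.6]
```

```bash
python3 -m handwheel '[[-1,-0.9,-1.8,-2.4,0,0,0],[-1,-0.9,-1.8,-2.4,0,0,0],[-1,-0.9,-1.8,-2.4,0,0,0],[-1,-0.6,-1.7,-2.2,0,0,0],[-1,0,0,0,0,0,0]]'
python3 - <<'E'
from h import *
go(63.7,-40,(.559,-.137,.024),0)
d=cap("top"); cv2.imwrite("pics/g1.png",cv2.resize(d["pixels"][170:280,240:390,::-1],None,fx=5,fy=5))
E
```

```text
time_s: 2.98
tool_pos: [0.5533, -0.1488, 0.0121]
ee_rot: [-3.138, 0.693, 1.111]
wrist_force: [0.8, 0.7, -0.0]
grip_width: 0.0871
grasp_force: 0.0
t 2.975 tcp [ 0.5533 -0.1488  0.0121] F [ 0.8  0.7 -0. ] w 0.0871 gf 0.0 q [-0.55  0.87  0.64  1.82  0.16  0.93 -0.6 ]
target [ 0.5536 -0.1479  0.0094] shift [ 0.03  0.09 -0.26] turn [-0.006  0.     0.003] n 1 per row [ 0.03  0.09 -0.26] [-0.0057  0.0001  0.0029] d(cm) [-28.5 -57.6 -76.6]
```

View pics/g1.png

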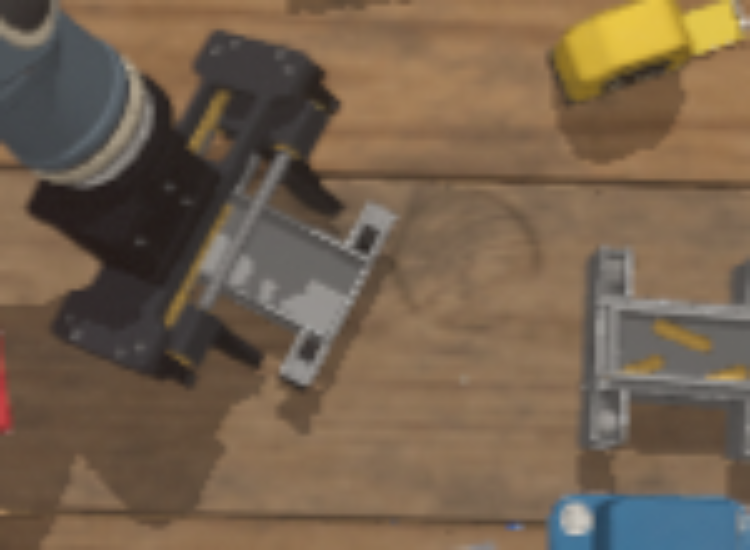

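The fingers straddle the lid's two flat sides, at (320,195) and (240,345), well centred. Closing now.

```bash
python3 -m handwheel '[[1,0,0,-0.2,0,0,0],[1,0,0,0,0,0,0],[1,0,0,0,0,0,0],[1,0,0,0,0,0,0],[1,0,0,0,0,0,0]]' 42
python3 - <<'E'
from h import *
go(63.7,-40,(.559,-.137,.10),0)
go(63.7,50,(.559,-.137,.10),0)
E
```

```text
time_s: 3.65
tool_pos: [0.5544, -0.1476, 0.0072]
ee_rot: [-3.137, 0.696, 1.116]
wrist_force: [1.3, -0.7, 1.7]
grip_width: 0.0516
grasp_force: 42.2
t 3.65 tcp [ 0.5544 -0.1476  0.0072] F [ 1.3 -0.7  1.7] w 0.0516 gf 42.2 q [-0.55  0.88  0.64  1.81  0.16  0.92 -0.6 ]
target [ 0.5536 -0.1479  0.0854] shift [-0.08 -0.04  7.83] turn [-0.003 -0.002 -0.001] n 2 per row [-0.04 -0.02  3.91] [-0.0017 -0.0012 -0.0004] d(cm) [-28.5 -57.6 -76.6]
t 3.65 tcp [ 0.5544 -0.1476  0.0072] F [ 1.3 -0.7  1.7] w 0.0516 gf 42.2 q [-0.55  0.88  0.64  1.81  0.16  0.92 -0.6 ]
target [ 0.5654 -0.124   0.0878] shift [1.11 2.36 8.06] turn [ 1.405 -0.697 -0.004] n 9 per row [0.12 0.26 0.9 ] [ 0.1562 -0.0774 -0.0004] d(cm) [ 33.9  68.7 -64.3]
```

```bash
python3 -m handwheel '[[1,0,0,3,0,0,0],[1,0,0,4,0,0,0],[1,0,0,3,0,0,0],[1,0,0,0,0.14,-0.07,0],[1,0,0,0,0.14,-0.07,0],[1,0,0,0,0.14,-0.07,0],[1,0,0,0,0.14,-0.07,0],[1,0,0,0,0.14,-0.07,0],[1,0,0,0,0.14,-0.07,0],[1,0,0,0,0.14,-0.07,0]]'
python3 - <<'E'
from h import *
go(63.7,50,(.559,-.137,.10),0)
E
```

```text
time_s: 4.9
tool_pos: [0.5529, -0.1476, 0.107]
ee_rot: [3.14, -0.404, 1.114]
wrist_force: [-0.3, 1.4, -3.3]
grip_width: 0.052
grasp_force: 42.0
t 4.9 tcp [ 0.5529 -0.1476  0.107 ] F [-0.3  1.4 -3.3] w 0.052 gf 42.0 q [ 0.26  0.45  0.19  1.95 -0.67  0.85  0.44]
target [ 0.5654 -0.124   0.0878] shift [ 1.26  2.37 -1.92] turn [ 0.421 -0.206 -0.001] n 3 per row [ 0.42  0.79 -0.64] [ 0.1404 -0.0685 -0.0004] d(cm) [ 33.9  68.7 -64.3]
```

```bash
python3 -m handwheel '[[1,0.4,0.8,0,0.14,-0.07,0],[1,0.4,0.8,0,0.14,-0.068,0],[1,0.4,0.8,0,0.14,-0.068,0],[1,0,0,-0.5,0,0,0],[1,0,0,-0.5,0,0,0],[1,0,0,0,0,0,0]]'
python3 - <<'E'
from h import *
go(63.7,50,(.559,-.137,.05),0)
d=cap("scene"); cv2.imwrite("pics/t1.png",cv2.resize(d["pixels"][150:300,220:420,::-1],None,fx=4,fy=4))
W=world(d); P=W[180:270,240:330].reshape(-1,3)
E
```

```text
time_s: 5.65
tool_pos: [0.5661, -0.1223, 0.0973]
ee_rot: [3.139, -0.867, 1.116]
wrist_force: [-0.5, 0.2, -2.4]
grip_width: 0.0518
grasp_force: 42.0
t 5.65 tcp [ 0.5661 -0.1223  0.0973] F [-0.5  0.2 -2.4] w 0.0518 gf 42.0 q [ 0.61  0.61 -0.06  1.96 -1.04  1.02  0.88]
target [ 0.5654 -0.124   0.0378] shift [-0.07 -0.17 -5.95] turn [ 0.006 -0.001 -0.002] n 1 per row [-0.07 -0.17 -5.95] [ 0.0062 -0.0011 -0.0025] d(cm) [ 33.9  68.7 -64.3]
```

View pics/t1.png

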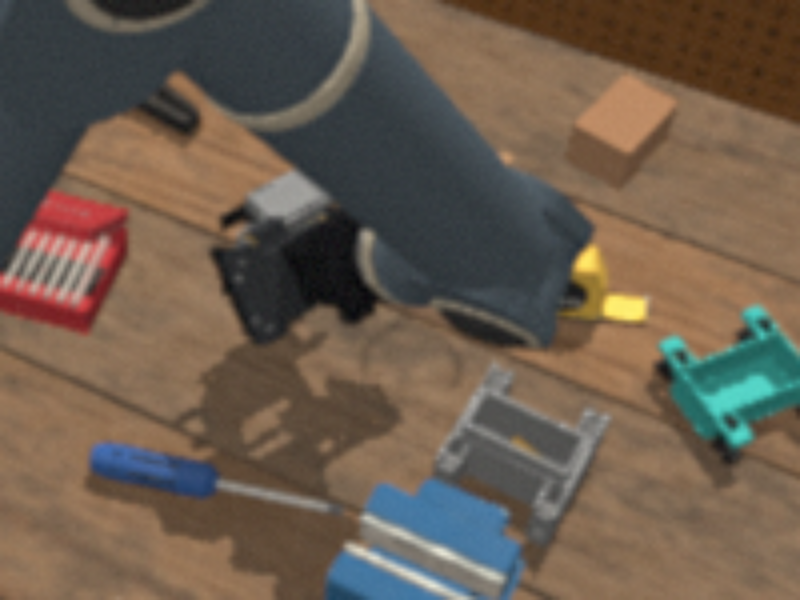

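The lid, at (290,195), is held on its end with the open side toward the robot's hand. The wrist at (500,310) is well above the tape measure. Lowering to stand it.

```bash
python3 -m handwheel '[[1,0,0,-2,0.006,0,0],[1,0,0,-2,0,0,0],[1,0,0,-1.3,0,0,0],[1,0,0,0,0,0,0],[1,0,0,-0.2,0,0,0],[1,0,0,0,0,0,0]]'
python3 -m handwheel '[[1,0,0,-0.2,0,0,0],[1,0,0,0,0,0,0]]'; python3 -m handwheel '[[1,0,0,-0.15,0,0,0],[1,0,0,0,0,0,0]]'
```

```text
time_s: 6.45
tool_pos: [0.5659, -0.1237, 0.0423]
ee_rot: [-3.14, -0.872, 1.112]
wrist_force: [-0.5, 0.6, -2.4]
grip_width: 0.0517
grasp_force: 42.0
time_s: 6.7
tool_pos: [0.5656, -0.1235, 0.04]
ee_rot: [-3.14, -0.872, 1.111]
wrist_force: [0.2, 0.4, -2.8]
grip_width: 0.0509
grasp_force: 42.0
time_s: 6.95
tool_pos: [0.5658, -0.1235, 0.0387]
ee_rot: [-3.14, -0.873, 1.111]
wrist_force: [-0.0, -0.4, -0.5]
grip_width: 0.0519
grasp_force: 42.0
```

```bash
python3 -m handwheel '[[1,0,0,-0.15,0,0,0],[1,0,0,0,0,0,0]]'; python3 -m handwheel '[[-1,0,0,0,0,0,0],[-1,0,0,0,0,0,0],[-1,0,0,0,0,0,0],[-1,0,0,0,0,0,0],[-1,0,0,0,0,0,0],[-1,0,0,0,0,0,0]]'
python3 - <<'E'
from h import *
go(63.7,50,(.559,-.137,.05),.13)
E
```

```text
time_s: 7.2
tool_pos: [0.5657, -0.1235, 0.0386]
ee_rot: [-3.141, -0.875, 1.112]
wrist_force: [-4.4, -1.6, 7.9]
grip_width: 0.0518
grasp_force: 42.0
time_s: 7.95
tool_pos: [0.5656, -0.1235, 0.0369]
ee_rot: [-3.139, -0.872, 1.111]
wrist_force: [0.7, -0.5, -0.0]
grip_width: 0.0865
grasp_force: 0.0
t 7.95 tcp [ 0.5656 -0.1235  0.0369] F [ 0.7 -0.5 -0. ] w 0.0865 gf 0.0 q [ 0.69  0.72 -0.17  1.96 -1.04  0.92  0.95]
target [ 0.5213 -0.2132  0.1213] shift [-4.43 -8.97  8.44] turn [-0.    -0.001 -0.001] n 3 per row [-1.48 -2.99  2.81] [-0.0002 -0.0005 -0.0003] d(cm) [ 33.9  68.7 -64.3]
```

```bash
python3 -m handwheel '[[-1,-1.1,-2.3,2.1,0,0,0],[-1,-1.1,-2.3,2.1,0,0,0],[-1,-1.1,-2.3,2.1,0,0,0],[-1,-1.1,-2.1,3,0,0,0],[-1,0,0,5,-0.12,0.06,0],[-1,0,0,5,-0.14,0.07,0]]'
python3 - <<'E'
from h import *
go(63.7,-50,(.562,-.131,.15),.13)
d=cap("top"); cv2.imwrite("pics/s1.png",cv2.resize(d["pixels"][170:280,240:390,::-1],None,fx=5,fy=5))
E
```

```text
time_s: 8.7
tool_pos: [0.5209, -0.215, 0.2307]
ee_rot: [-3.137, -0.577, 1.105]
wrist_force: [1.8, 0.2, -0.2]
grip_width: 0.0866
grasp_force: 0.0
t 8.7 tcp [ 0.5209 -0.215   0.2307] F [ 1.8  0.2 -0.2] w 0.0866 gf 0.0 q [ 0.62  0.35  0.    1.82 -0.63  1.16  0.47]
target [ 0.5997 -0.0548  0.2213] shift [ 7.88 16.03 -0.94] turn [-1.3    0.642  0.006] n 8 per row [ 0.99  2.   -0.12] [-0.1625  0.0802  0.0008] d(cm) [-33.9 -68.7 -64.3]
```

View pics/s1.png

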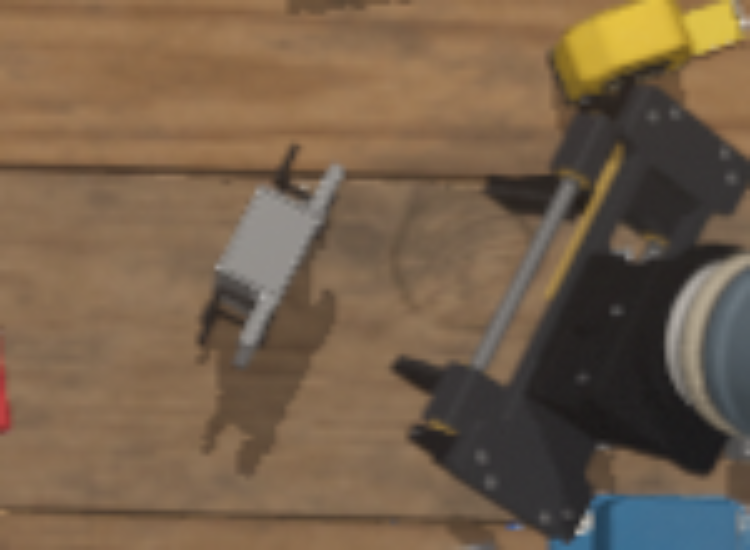

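The lid stands on its end at (270,240), with the closed top facing left and the ear bar on the right. It's upright and stable. I'll measure its top end face.

```bash
python3 - <<'E'
from h import *
d=cap("top")
P,r=rect(d,(278,196,312,246),.09,.115); print(len(P),r,cv2.boxPoints(r).round(0).tolist(),np.percentile(P[:,2],[5,50,95]).round(4))
hsv=cv2.cvtColor(d["pixels"],cv2.COLOR_RGB2HSV)
W=world(d);sub=W[196:246,278:312];m=(sub[...,2]>.09)&(sub[...,2]<.115)&(d["pixels"][196:246,278:312].max(-1)>100)
Q=sub[m]; e=np.array([.443,.896]);a=np.array([.896,-.443]); s=Q[:,:2]@e;t=Q[:,:2]@a
print("along e",np.percentile(s,[1,99]).round(4),"along a",np.percentile(t,[1,99]).round(4))
dome=s>np.percentile(s,99)-.018
print("dome a",np.percentile(t[dome],[1,99]).round(4), "expect e",np.array([.559,-.137])@e,"a",np.array([.559,-.137])@a)
# face normal dir via rear ear-bar edge
go(63.7,-55,(.562,-.131,.052),.13)
E
```

```text
375 ((556.611328125, -132.9475860595703), (38.48698806762695, 108.17587280273438), 63.73759460449219) [[500.0, -126.0], [597.0, -174.0], [614.0, -140.0], [517.0, -92.0]] [0.0946 0.0994 0.1035]
along e [0.1108 0.1462] along a [0.5072 0.607 ]
dome a [0.5172 0.5929] expect e 0.12488500000000001 a 0.5615550000000001
t 8.8 tcp [ 0.5267 -0.2116  0.2391] F [ 1.  -0.9 -0.4] w 0.087 gf 0.0 q [ 0.61  0.34 -0.    1.81 -0.63  1.16  0.47]
target [ 0.6023 -0.0495  0.1157] shift [  7.56  16.21 -12.34] turn [-1.378  0.688 -0.016] n 9 per row [ 0.84  1.8  -1.37] [-0.1532  0.0765 -0.0018] d(cm) [-36.3 -73.4 -57.4]
```

```bash
python3 -m handwheel '[[-1,0.8,1.8,0,-0.153,0.0765,-0.002],[-1,0.8,1.8,0,-0.153,0.0765,-0.002],[-1,0.8,1.8,0,-0.153,0.0765,-0.002],[-1,0.8,1.8,0,-0.153,0.0765,-0.002],[-1,0.8,1.8,0,-0.153,0.0765,-0.002],[-1,0.8,1.8,-0.5,-0.153,0.0765,-0.002],[-1,0.9,1.8,-0.5,-0.153,0.0765,-0.002],[-1,0.9,1.8,-0.5,-0.153,0.0765,-0.002],[-1,0.9,1.8,-1,-0.153,0.0765,-0.002],[-1,0,0,0,0,0,0]]'
python3 - <<'E'
from h import *
go(63.7,-55,(.562,-.131,.052),.13)
E
```

```text
time_s: 10.05
tool_pos: [0.596, -0.046, 0.1979]
ee_rot: [-3.133, 0.962, 1.107]
wrist_force: [-0.7, 0.6, 0.2]
grip_width: 0.0871
grasp_force: 0.0
t 10.05 tcp [ 0.596  -0.046   0.1979] F [-0.7  0.6  0.2] w 0.0871 gf 0.0 q [-0.41  0.72  0.15  1.51  0.56  1.65 -0.9 ]
target [ 0.6023 -0.0495  0.1157] shift [ 0.63 -0.35 -8.22] turn [ 0.    -0.005  0.011] n 2 per row [ 0.32 -0.17 -4.11] [ 0.0001 -0.0027  0.0056] d(cm) [-36.3 -73.4 -57.4]
```

```bash
python3 -m handwheel '[[-1,0.3,-0.2,-3,0,-0.005,0.011],[-1,0.3,-0.1,-3,0,0,0],[-1,0,0,-2.1,0,0,0],[-1,0,0,0,0,0,0],[-1,0,0,0,0,0,0]]'
python3 - <<'E'
from h import *
go(63.7,-55,(.562,-.131,.052),.0)
d=cap("scene"); cv2.imwrite("pics/s2.png",cv2.resize(d["pixels"][150:300,220:420,::-1],None,fx=4,fy=4))
E
```

```text
time_s: 10.68
tool_pos: [0.6031, -0.0548, 0.1252]
ee_rot: [3.12, 0.954, 1.086]
wrist_force: [-0.0, 1.1, 0.9]
grip_width: 0.0869
grasp_force: 0.0
t 10.675 tcp [ 0.6031 -0.0548  0.1252] F [-0.   1.1  0.9] w 0.0869 gf 0.0 q [-0.39  0.8   0.15  1.53  0.56  1.54 -0.96]
target [ 0.5551 -0.145   0.0411] shift [-4.8  -9.02 -8.41] turn [0.001 0.014 0.009] n 3 per row [-1.6  -3.01 -2.8 ] [0.0002 0.0045 0.0029] d(cm) [-36.3 -73.4 -57.4]
```

View pics/s2.png

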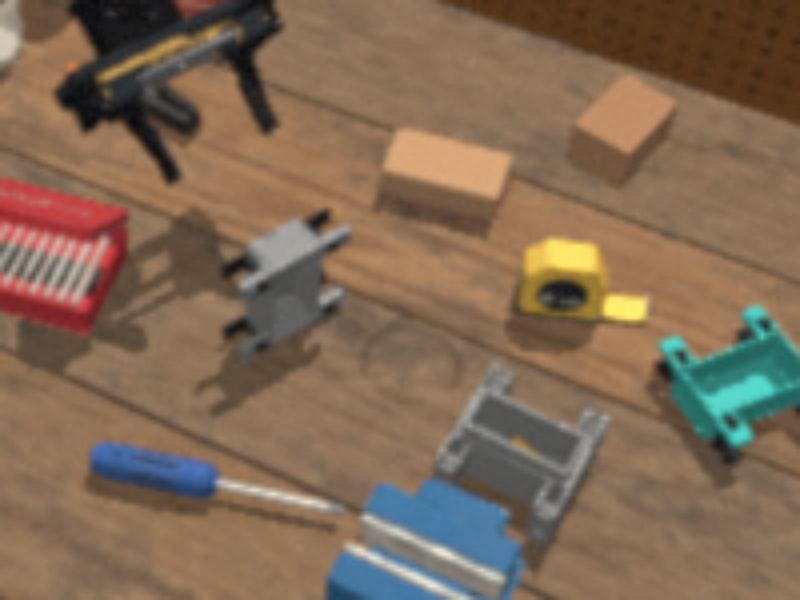

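The lid stands at (285,280) and the open gripper is at (170,90), on the side of its closed top. I'll trim, then close in along the tool axis.

```bash
python3 -m handwheel '[[-1,-0.1,0.4,-0.9,0.001,0.014,0.009],[-1,0,0,0,0,0,0],[-1,-1.2,-2.4,-1.9,0,0,0],[-1,-1.2,-2.4,-1.9,0,0,0],[-1,0,0,0,0,0,0]]'
python3 - <<'E'
from h import *
go(63.7,-55,(.562,-.131,.052),.0)
E
```

```text
time_s: 11.35
tool_pos: [0.5757, -0.1008, 0.0766]
ee_rot: [-3.134, 0.965, 1.115]
wrist_force: [-0.3, 0.1, -0.5]
grip_width: 0.087
grasp_force: 0.0
t 11.35 tcp [ 0.5757 -0.1008  0.0766] F [-0.3  0.1 -0.5] w 0.087 gf 0.0 q [-0.35  0.83  0.16  1.64  0.6   1.41 -0.99]
target [ 0.5551 -0.145   0.0411] shift [-2.06 -4.41 -3.55] turn [ 0.002 -0.006  0.002] n 1 per row [-2.06 -4.41 -3.55] [ 0.0024 -0.0058  0.0024] d(cm) [-36.3 -73.4 -57.4]
```

```bash
python3 -m handwheel '[[-1,-1,-2.1,-1.7,0.002,-0.005,0.002],[-1,-1,-2.1,-1.7,0,0,0],[-1,0,0,0,0,0,0]]'
python3 - <<'E'
from h import *
go(63.7,-55,(.562,-.131,.052),.0)
E
```

```text
time_s: 11.72
tool_pos: [0.557, -0.1412, 0.043]
ee_rot: [3.14, 0.958, 1.112]
wrist_force: [-0.0, 0.1, 0.1]
grip_width: 0.0871
grasp_force: 0.0
t 11.725 tcp [ 0.557  -0.1412  0.043 ] F [-0.   0.1  0.1] w 0.0871 gf 0.0 q [-0.31  0.84  0.17  1.71  0.63  1.31 -1.02]
target [ 0.5551 -0.145   0.0411] shift [-0.19 -0.38 -0.19] turn [-0.001  0.001 -0.001] n 1 per row [-0.19 -0.38 -0.19] [-0.001   0.0012 -0.0013] d(cm) [-36.3 -73.4 -57.4]
```

```bash
python3 -m handwheel '[[-1,-0.1,-0.2,-0.1,0,0,0],[1,0,0,0,0,0,0],[1,0,0,0,0,0,0],[1,0,0,0,0,0,0],[1,0,0,0,0,0,0],[1,0,0,0,0,0,0]]' 42
python3 - <<'E'
from h import *
go(63.7,-55,(.562,-.131,.052),.0)
go(63.7,35,(.562,-.131,.16),.0)
E
```

```text
time_s: 12.48
tool_pos: [0.5566, -0.1424, 0.042]
ee_rot: [3.139, 0.957, 1.113]
wrist_force: [0.1, -0.1, 1.0]
grip_width: 0.0517
grasp_force: 42.0
t 12.475 tcp [ 0.5566 -0.1424  0.042 ] F [ 0.1 -0.1  1. ] w 0.0517 gf 42.0 q [-0.31  0.84  0.17  1.72  0.64  1.3  -1.02]
target [ 0.5551 -0.145   0.0411] shift [-0.15 -0.25 -0.09] turn [-0.002  0.003 -0.003] n 1 per row [-0.15 -0.25 -0.09] [-0.0021  0.0027 -0.0029] d(cm) [-36.3 -73.4 -57.4]
t 12.475 tcp [ 0.5566 -0.1424  0.042 ] F [ 0.1 -0.1  1. ] w 0.0517 gf 42.0 q [-0.31  0.84  0.17  1.72  0.64  1.3  -1.02]
target [ 0.5668 -0.1212  0.1444] shift [ 1.02  2.12 10.25] turn [ 1.407e+00 -6.920e-01 -1.000e-03] n 9 per row [0.11 0.24 1.14] [ 1.563e-01 -7.680e-02 -1.000e-04] d(cm) [ 25.4  51.4 -81.9]
```

```bash
python3 -m handwheel '[[1,0,0,2,0,0,0],[1,0,0,4,0,0,0],[1,0,0,5,0.14,-0.069,0],[1,0,0,1,0.14,-0.069,0],[1,0,0,0,0.14,-0.069,0],[1,0,0,0,0.14,-0.069,0],[1,0,0,0,0.14,-0.069,0],[1,0,0,0,0.14,-0.069,0],[1,0,0,0,0.14,-0.069,0],[1,0,0,0,0.14,-0.069,0]]'
python3 - <<'E'
from h import *
go(63.7,35,(.562,-.131,.16),.0)
go(87,35,(.5134,-.3656,.15),.0)
E
```

```text
time_s: 13.72
tool_pos: [0.5559, -0.1431, 0.1635]
ee_rot: [3.137, -0.296, 1.114]
wrist_force: [-0.6, -0.2, -3.7]
grip_width: 0.0517
grasp_force: 42.0
t 13.725 tcp [ 0.5559 -0.1431  0.1635] F [-0.6 -0.2 -3.7] w 0.0517 gf 42.0 q [ 0.46  0.37 -0.15  1.88 -0.31  0.88  0.06]
target [ 0.5668 -0.1212  0.1444] shift [ 1.09  2.18 -1.91] turn [ 0.285 -0.136 -0.   ] n 2 per row [ 0.55  1.09 -0.95] [ 0.1423 -0.068  -0.0002] d(cm) [ 25.4  51.4 -81.9]
t 13.725 tcp [ 0.5559 -0.1431  0.1635] F [-0.6 -0.2 -3.7] w 0.0517 gf 42.0 q [ 0.46  0.37 -0.15  1.88 -0.31  0.88  0.06]
target [ 0.514  -0.3547  0.1344] shift [ -4.19 -21.17  -2.91] turn [ 0.308 -0.076  0.403] n 4 per row [-1.05 -5.29 -0.73] [ 0.0771 -0.0191  0.1007] d(cm) [  3.   57.3 -81.9]
```

```bash
python3 -m handwheel '[[1,-0.7,-3.5,0,0.051,-0.013,0.067],[1,-0.7,-3.5,0,0.051,-0.013,0.067],[1,-0.7,-3.5,0,0.051,-0.013,0.067],[1,-0.7,-3.5,-0.5,0.051,-0.013,0.067],[1,-0.7,-3.5,-0.5,0.051,-0.013,0.067],[1,-0.7,-3.5,-0.5,0.051,-0.013,0.067],[1,0,0,0,0,0,0],[1,0,0,0,0,0,0]]'
python3 - <<'E'
from h import *
go(87,35,(.5134,-.3656,.15),.0)
for n in("scene","top"):
    d=cap(n); np.savez(f"{n}2.npz",**d)
    c=d["pixels"][160:310,240:440,::-1] if n=="scene" else d["pixels"][190:300,300:450,::-1]
    cv2.imwrite(f"pics/p_{n}.png",cv2.resize(c,None,fx=800/c.shape[1]/2,fy=800/c.shape[1]/2,interpolation=cv2.INTER_CUBIC))
a=cv2.imread("pics/p_scene.png");b=cv2.imread("pics/p_top.png");h=max(a.shape[0],b.shape[0])
p=lambda i:np.pad(i,((0,h-i.shape[0]),(0,0),(0,0)))
cv2.imwrite("pics/p.png",np.hstack([p(a),p(b)]))
E
```

```text
time_s: 14.72
tool_pos: [0.5143, -0.3521, 0.1473]
ee_rot: [-3.141, -0.606, 1.517]
wrist_force: [-0.6, 0.2, -1.4]
grip_width: 0.0524
grasp_force: 42.0
t 14.725 tcp [ 0.5143 -0.3521  0.1473] F [-0.6  0.2 -1.4] w 0.0524 gf 42.0 q [ 0.88  0.69 -0.2   1.49 -0.35  1.38  0.79]
target [ 0.514  -0.3547  0.1344] shift [-0.03 -0.26 -1.29] turn [ 0.005 -0.001  0.001] n 1 per row [-0.03 -0.26 -1.29] [ 0.0053 -0.0006  0.0011] d(cm) [  3.   57.3 -81.9]
```

View pics/p.png

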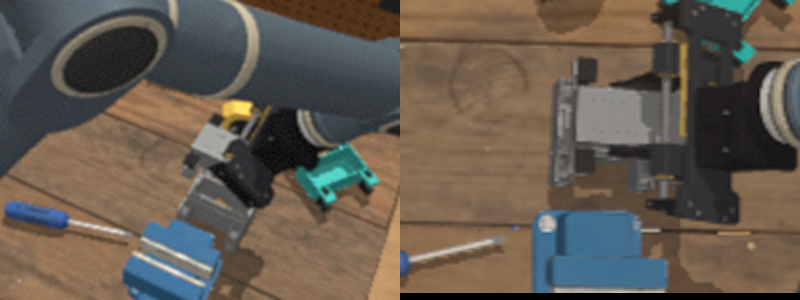

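```bash
python3 - <<'E'
from h import *
d=dict(np.load("top.npz"));W=world(d)
P=W[255:345,335:415].reshape(-1,3)
for x0 in np.arange(.36,.46,.01):
    Q=P[(P[:,0]>x0)&(P[:,0]<x0+.01)&(P[:,2]>.015)]
    if len(Q): print(x0.round(2),"zmax",Q[:,2].max().round(3),"y",Q[:,1].min().round(3),Q[:,1].max().round(3), "z at y<-.37",Q[Q[:,1]<-.37][:,2].max(initial=0).round(3))
d=dict(np.load("top2.npz"));W=world(d)
# lid top now (upright, held) and turquoise heights
P,r=rect(d,(355,205,402,270),.11,.155); print(r,np.percentile(P[:,2],[5,50,95]))
hsv=cv2.cvtColor(d["pixels"],cv2.COLOR_RGB2HSV);m=(hsv[...,0]>75)&(hsv[...,0]<95)&(hsv[...,1]>120);print("turq",np.nanmin(W[m],0),np.nanmax(W[m],0))
# dome top face: points within 4mm of the top plane
W_=W[205:270,350:410];hs=hsv[205:270,350:410];z=W_[...,2];top=(hs[...,1]<60)&(hs[...,2]>110)&(z>.15)&(z<.2)
Q=W_[top];print(len(Q),np.percentile(Q[:,2],[5,50,95]).round(4));r=cv2.minAreaRect((Q[:,:2]*1000).astype(np.float32));print(r)
E
```

```text
0.36 zmax 0.12 y -0.402 -0.292 z at y<-.37 0.119
0.37 zmax 0.12 y -0.402 -0.293 z at y<-.37 0.12
0.38 zmax 0.12 y -0.403 -0.293 z at y<-.37 0.117
0.39 zmax 0.081 y -0.401 -0.253 z at y<-.37 0.077
0.4 zmax 0.082 y -0.401 -0.253 z at y<-.37 0.078
0.41 zmax 0.08 y -0.401 -0.294 z at y<-.37 0.077
0.42 zmax 0.081 y -0.402 -0.3 z at y<-.37 0.079
0.43 zmax 0.074 y -0.393 -0.3 z at y<-.37 0.018
0.45 zmax 0.045 y -0.41 -0.392 z at y<-.37 0.045
0.46 zmax 0.048 y -0.41 -0.31 z at y<-.37 0.048
((510.6032409667969, -354.20770263671875), (94.73680114746094, 107.59187316894531), 86.89842224121094) [0.1412642  0.14726583 0.15399597]
turq [ 0.57931854 -0.57065479 -0.01326648] [ 0.73225428 -0.37752267  0.24567159]
529 [0.1714 0.1753 0.1788]
((500.9239196777344, -354.58819580078125), (94.4823989868164, 80.53888702392578), 88.22984313964844)
```

The lid is right way up over the case: in the left half at (210,150), in the right half at (615,115). Clearances to the vise are enough (it's 81 mm high there and the gripper body stays above 89 mm). Going down to just above the lip.

```bash
python3 -m handwheel '[[1,0,-0.3,-2,0.005,0,0],[1,0,0,-2,0,0,0],[1,0,0,-2,0,0,0],[1,0,0,-1,0,0,0],[1,0,0,0,0,0,0],[1,0,0,0,0,0,0]]'
python3 - <<'E'
from h import *
go(87,35,(.5146,-.3663,.0685),.0)
d=cap("top");W=world(d)
np.savez("t3.npz",**d)
P,r=rect(d,(350,205,402,270),.045,.078); print(r,P.max(0),P.min(0))
E
```

```text
time_s: 15.58
tool_pos: [0.5151, -0.3558, 0.0775]
ee_rot: [3.141, -0.61, 1.517]
wrist_force: [0.4, 0.4, -2.9]
grip_width: 0.0518
grasp_force: 42.0
t 15.575 tcp [ 0.5151 -0.3558  0.0775] F [ 0.4  0.4 -2.9] w 0.0518 gf 42.0 q [ 0.88  0.77 -0.2   1.51 -0.35  1.28  0.83]
target [ 0.5152 -0.3554  0.0529] shift [ 0.01  0.04 -2.45] turn [0.001 0.001 0.002] n 1 per row [ 0.01  0.04 -2.45] [0.0009 0.0007 0.0016] d(cm) [  3.   57.3 -81.9]
((489.3138427734375, -333.32684326171875), (142.47222900390625, 71.09805297851562), 38.58922576904297) [ 0.56591274 -0.30966744  0.07798886] [ 0.45580609 -0.4055456   0.04504412]
```

```bash
python3 - <<'E'
from h import *
e=np.array([.0523,.9986]);a=np.array([.9986,-.0523])
for f,z0,z1 in(("top.npz",.038,.06),("t3.npz",.055,.082),("top2.npz",.125,.155)):
    d=dict(np.load(f)); P,r=rect(d,(345,205,403,270),z0,z1)
    s=P[:,:2]@e;t=P[:,:2]@a
    k=s>s.max()-.025
    print(f,len(P),"end s",np.sort(s)[[-1,-5,-15,-30]].round(4),"t",np.sort(t[k])[[0,3,8,-9,-4,-1]].round(4), "mid t",((np.sort(t[k])[3]+np.sort(t[k])[-4])/2).round(4))
print("lid dead-reckoned s,t",np.array([.5145,-.3638])@e,np.array([.5145,-.3638])@a)
E
```

```text
top.npz 546 end s [-0.2848 -0.2857 -0.286  -0.2867] t [0.478  0.4786 0.4837 0.5795 0.5829 0.5858] mid t 0.5307
t3.npz 80 end s [-0.2841 -0.2846 -0.285  -0.2858] t [0.4749 0.4753 0.4773 0.571  0.5791 0.5817] mid t 0.5272
top2.npz 98 end s [-0.2797 -0.28   -0.2803 -0.2808] t [0.4747 0.4758 0.4775 0.5665 0.5745 0.5823] mid t 0.5252
lid dead-reckoned s,t -0.33638233000000006 0.53280644
```

The lid sits about 3.5 mm off sideways against the case in the same camera, because the grip shifted it. I'll correct that, then lower gently.

```bash
python3 -m handwheel '[[1,0.33,-0.08,0,0,0,0],[1,0,0,-0.5,0,0,0],[1,0,0,0,0,0,0]]'; python3 -m handwheel '[[1,0,0,-0.4,0,0,0],[1,0,0,0,0,0,0]]'; python3 -m handwheel '[[1,0,0,-0.3,0,0,0],[1,0,0,0,0,0,0]]';  python3 -m handwheel '[[1,0,0,-0.3,0,0,0],[1,0,0,0,0,0,0]]'
```

```text
time_s: 16.0
tool_pos: [0.5176, -0.3561, 0.0715]
ee_rot: [-3.14, -0.611, 1.516]
wrist_force: [-0.7, -0.1, -1.2]
grip_width: 0.0515
grasp_force: 42.0
time_s: 16.25
tool_pos: [0.5176, -0.3562, 0.0675]
ee_rot: [-3.14, -0.611, 1.516]
wrist_force: [0.0, 1.2, -2.1]
grip_width: 0.0517
grasp_force: 42.0
time_s: 16.5
tool_pos: [0.5178, -0.3562, 0.0646]
ee_rot: [-3.141, -0.611, 1.516]
wrist_force: [-0.3, -0.4, -1.4]
grip_width: 0.0515
grasp_force: 42.0
time_s: 16.75
tool_pos: [0.5178, -0.3562, 0.0617]
ee_rot: [-3.141, -0.611, 1.517]
wrist_force: [-0.2, 0.3, -2.2]
grip_width: 0.0519
grasp_force: 42.0
```

```bash
python3 -m handwheel '[[1,0,0,-0.3,0,0,0],[1,0,0,0,0,0,0]]'; python3 -m handwheel '[[1,0,0,-0.3,0,0,0],[1,0,0,0,0,0,0]]'; python3 -m handwheel '[[1,0,0,-0.2,0,0,0],[1,0,0,0,0,0,0]]'
```

```text
time_s: 17.0
tool_pos: [0.5178, -0.3562, 0.0586]
ee_rot: [-3.141, -0.611, 1.517]
wrist_force: [-0.5, 1.2, -2.3]
grip_width: 0.0517
grasp_force: 42.0
time_s: 17.25
tool_pos: [0.5177, -0.3562, 0.0556]
ee_rot: [-3.141, -0.611, 1.516]
wrist_force: [-0.3, -1.2, -1.9]
grip_width: 0.0516
grasp_force: 42.0
time_s: 17.5
tool_pos: [0.5178, -0.3563, 0.0538]
ee_rot: [-3.141, -0.611, 1.517]
wrist_force: [-0.4, 0.7, -3.6]
grip_width: 0.0516
grasp_force: 42.0
```

```bash
python3 -m handwheel '[[1,0,0,-0.15,0,0,0],[1,0,0,0,0,0,0]]'; python3 -m handwheel '[[1,0,0,-0.1,0,0,0],[1,0,0,0,0,0,0]]'
```

```text
time_s: 17.75
tool_pos: [0.518, -0.3564, 0.0533]
ee_rot: [3.141, -0.611, 1.517]
wrist_force: [-2.2, -1.2, 3.3]
grip_width: 0.0513
grasp_force: 42.0
time_s: 18.0
tool_pos: [0.518, -0.3564, 0.0532]
ee_rot: [3.141, -0.612, 1.518]
wrist_force: [-3.4, -1.1, 7.2]
grip_width: 0.0517
grasp_force: 42.0
```

It went down without resistance and rests at the expected height, with contact force rising to 7 N, so the lid is home. Releasing, and backing out along the tool axis.

```bash
python3 -m handwheel '[[-1,0,0,0.1,0,0,0],[-1,0,0,0,0,0,0],[-1,0,0,0,0,0,0],[-1,0,0,0,0,0,0],[-1,0,0,0,0,0,0],[-1,-0.1,-1.7,2.5,0,0,0],[-1,-0.1,-1.7,2.5,0,0,0],[-1,-0.1,-1.7,2.5,0,0,0],[-1,-0.1,-1.7,2.5,0,0,0],[1,0,0,2,0,0,0]]'
python3 - <<'E'
from h import *
go(-3,0,(.5631,-.3258,.119),0)
d=cap("top"); cv2.imwrite("pics/h.png",cv2.resize(d["pixels"][190:300,320:470,::-1],None,fx=4,fy=4))
E
```

```text
time_s: 19.25
tool_pos: [0.5134, -0.4258, 0.1731]
ee_rot: [-3.141, -0.609, 1.515]
wrist_force: [-0.1, -0.4, 0.1]
grip_width: 0.0825
grasp_force: 0.0
t 19.25 tcp [ 0.5134 -0.4258  0.1731] F [-0.1 -0.4  0.1] w 0.0825 gf 0.0 q [ 0.92  0.75 -0.17  1.31 -0.33  1.52  0.8 ]
target [ 0.5631 -0.3258  0.1   ] shift [ 4.97 10.   -7.31] turn [-0.451  0.502 -1.514] n 9 per row [ 0.55  1.11 -0.81] [-0.0501  0.0558 -0.1682] d(cm) [   0.   -0. -100.]
```

View pics/h.png

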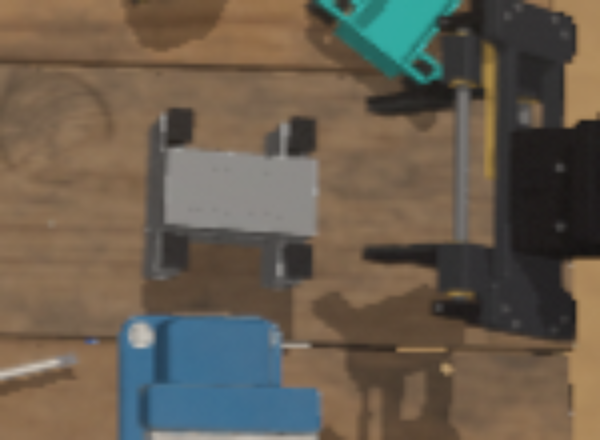

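The lid is seated squarely on the case, with the dome at (240,190) and the tabs at (178,127), (300,135), (172,250) and (296,260). Now shutting the fingers, pointing straight down and going over the first tab.

```bash
python3 -m handwheel '[[1,0.5,1,0,-0.045,0.05,-0.151],[1,0.5,1,0,-0.045,0.05,-0.151],[1,0.5,1,0,-0.045,0.05,-0.151],[1,0.5,1,0,-0.045,0.05,-0.151],[1,0.5,1,0,-0.045,0.05,-0.151],[1,0.5,1,0,-0.045,0.05,-0.151],[1,0.5,1,0,-0.045,0.05,-0.151],[1,0.5,1,0,-0.045,0.05,-0.151],[1,0.5,1,0,-0.045,0.05,-0.151],[1,0.5,1,0,-0.045,0.05,-0.151]]' 20
python3 - <<'E'
from h import *
go(-3,0,(.5631,-.3258,.104),0)
E
```

```text
time_s: 20.55
tool_pos: [0.5637, -0.3222, 0.172]
ee_rot: [-3.14, -0.001, -0.05]
wrist_force: [1.0, -0.0, 0.1]
grip_width: 0.0004
grasp_force: 0.0
t 20.55 tcp [ 0.5637 -0.3222  0.172 ] F [ 1.  -0.   0.1] w 0.0004 gf 0.0 q [ 0.24  0.48  0.3   1.67 -0.17  1.02 -1.02]
target [ 0.5631 -0.3258  0.085 ] shift [-0.06 -0.36 -8.7 ] turn [-0.002  0.001 -0.002] n 2 per row [-0.03 -0.18 -4.35] [-0.0008  0.0004 -0.0012] d(cm) [   0.   -0. -100.]
```

```bash
python3 -m handwheel '[[1,-0.05,-0.35,-3,0,0,0],[1,0,0,-3.5,0,0,0],[1,0,0,-2.2,0,0,0],[1,0,0,0,0,0,0]]'; python3 -m handwheel '[[1,0,0,-0.7,0,0,0],[1,0,0,0,0,0,0]]';python3 -m handwheel '[[1,0,0,-0.6,0,0,0],[1,0,0,0,0,0,0]]'
```

```text
time_s: 21.05
tool_pos: [0.5619, -0.3255, 0.0831]
ee_rot: [-3.137, 0.002, -0.045]
wrist_force: [0.5, -0.5, 0.0]
grip_width: 0.0005
grasp_force: 0.0
time_s: 21.3
tool_pos: [0.5636, -0.3277, 0.0789]
ee_rot: [-3.14, -0.003, -0.046]
wrist_force: [-0.4, 0.5, 0.7]
grip_width: 0.0004
grasp_force: 0.0
time_s: 21.55
tool_pos: [0.5638, -0.328, 0.0727]
ee_rot: [-3.14, -0.003, -0.046]
wrist_force: [0.8, 0.3, 0.6]
grip_width: 0.0003
grasp_force: 0.5
```

```bash
python3 -m handwheel '[[1,0,0,-0.5,0,0,0],[1,0,0,0,0,0,0]]'; python3 -m handwheel '[[1,0,0,-0.4,0,0,0],[1,0,0,0,0,0,0]]';python3 -m handwheel '[[1,0,0,-0.3,0,0,0],[1,0,0,0,0,0,0]]'
```

```text
time_s: 21.8
tool_pos: [0.5626, -0.3279, 0.0672]
ee_rot: [-3.139, -0.001, -0.047]
wrist_force: [-2.3, 0.1, 2.8]
grip_width: 0.0007
grasp_force: 1.4
time_s: 22.05
tool_pos: [0.563, -0.328, 0.063]
ee_rot: [-3.14, -0.002, -0.047]
wrist_force: [-1.3, -0.4, 1.5]
grip_width: 0.0005
grasp_force: 0.7
time_s: 22.3
tool_pos: [0.5633, -0.328, 0.0602]
ee_rot: [-3.14, -0.002, -0.046]
wrist_force: [-2.0, -1.2, 3.0]
grip_width: 0.0002
grasp_force: 1.3
```

```bash
python3 -m handwheel '[[1,0,0,-0.15,0,0,0],[1,0,0,0,0,0,0]]';python3 -m handwheel '[[1,0,0,-0.15,0,0,0],[1,0,0,0,0,0,0]]'
```

```text
time_s: 22.55
tool_pos: [0.5633, -0.328, 0.0589]
ee_rot: [-3.14, -0.002, -0.046]
wrist_force: [-1.7, -0.6, 2.8]
grip_width: 0.0002
grasp_force: 1.4
time_s: 22.8
tool_pos: [0.5634, -0.328, 0.0581]
ee_rot: [-3.14, -0.003, -0.046]
wrist_force: [-3.0, 0.2, 6.0]
grip_width: 0.0005
grasp_force: 3.2
```

```bash
python3 -m handwheel '[[1,0,0,-0.1,0,0,0],[1,0,0,0,0,0,0]]';python3 -m handwheel '[[1,0,0,3.5,0,0,0],[1,-4.3,0.25,2,0,0,0],[1,-4.3,0.25,0,0,0,0],[1,0,0,0,0,0,0]]'
python3 - <<'E'
from h import *
go(-3,0,(.4763,-.3222,.104),0)
d=cap("top"); cv2.imwrite("pics/k1.png",cv2.resize(d["pixels"][190:300,320:470,::-1],None,fx=4,fy=4))
W=world(d)
dark=(d["pixels"].max(-1)<75)
for n,(x,y) in dict(t0=(.5631,-.3258),t2=(.5589,-.4076),t3=(.4721,-.4030)).items():
    m=(abs(W[...,0]-x+.003)<.008)&(abs(W[...,1]-y)<.006)&(W[...,2]>.03)&(W[...,2]<.09)&dark
    print(n,m.sum(),np.median(W[m][:,2]).round(4) if m.any() else None)
E
```

```text
time_s: 23.05
tool_pos: [0.5635, -0.328, 0.0578]
ee_rot: [-3.14, -0.003, -0.047]
wrist_force: [-4.3, 0.1, 10.2]
grip_width: 0.0006
grasp_force: 5.1
time_s: 23.55
tool_pos: [0.4744, -0.3228, 0.1114]
ee_rot: [-3.139, -0.001, -0.05]
wrist_force: [-0.2, 0.4, 0.8]
grip_width: 0.0003
grasp_force: 0.0
t 23.55 tcp [ 0.4744 -0.3228  0.1114] F [-0.2  0.4  0.8] w 0.0003 gf 0.0 q [ 0.3   0.44  0.3   1.9  -0.17  0.83 -0.93]
target [ 0.4763 -0.3222  0.085 ] shift [ 0.19  0.06 -2.64] turn [-0.003  0.001 -0.003] n 1 per row [ 0.19  0.06 -2.64] [-0.0028  0.0013 -0.0028] d(cm) [   0.   -0. -100.]
t0 28 0.0596
t2 0 None
t3 0 None
```

View pics/k1.png

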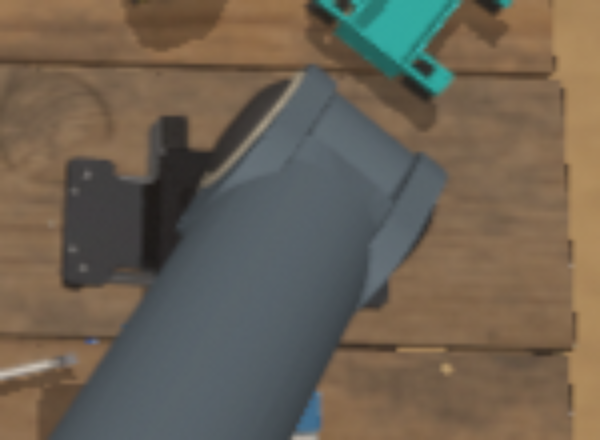

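The picture mostly shows the arm, but the visible pressed tab at (172,130) measures z = 59.6 mm. It has latched (60 expected). On to the second tab.

```bash
python3 -m handwheel '[[1,0.19,0,-2,0,0,0],[1,0,0,-1.5,0,0,0],[1,0,0,-0.7,0,0,0],[1,0,0,-0.5,0,0,0],[1,0,0,-0.4,0,0,0],[1,0,0,0,0,0,0]]';python3 -m handwheel '[[1,0,0,-0.2,0,0,0],[1,0,0,0,0,0,0]]'
```

```text
time_s: 24.35
tool_pos: [0.4806, -0.3227, 0.0604]
ee_rot: [-3.14, -0.004, -0.046]
wrist_force: [1.1, 0.8, 2.5]
grip_width: 0.0004
grasp_force: 1.3
time_s: 24.6
tool_pos: [0.4797, -0.3229, 0.0585]
ee_rot: [-3.14, -0.003, -0.046]
wrist_force: [1.5, -0.3, 2.7]
grip_width: 0.0006
grasp_force: 1.4
```

```bash
python3 -m handwheel '[[1,0,0,-0.2,0,0,0],[1,0,0,0,0,0,0]]';python3 -m handwheel '[[1,0,0,-0.1,0,0,0],[1,0,0,0,0,0,0]]';python3 -m handwheel '[[1,0,0,3.5,0,0,0],[1,-0.5,-4,0,0,0,0],[1,-0.3,-4,0,0,0,0],[1,0,0,0,0,0,0]]'
python3 - <<'E'
from h import *
go(-3,0,(.4741,-.4030,.104),0)
E
```

```text
time_s: 24.85
tool_pos: [0.4797, -0.323, 0.0578]
ee_rot: [-3.14, -0.003, -0.047]
wrist_force: [-0.5, 1.4, 12.1]
grip_width: 0.0004
grasp_force: 5.7
time_s: 25.1
tool_pos: [0.4797, -0.323, 0.0574]
ee_rot: [-3.139, -0.004, -0.047]
wrist_force: [-1.7, 3.3, 16.1]
grip_width: 0.0
grasp_force: 8.1
time_s: 25.6
tool_pos: [0.4682, -0.4067, 0.0899]
ee_rot: [3.141, 0.0, -0.052]
wrist_force: [-1.2, 0.7, -0.4]
grip_width: 0.0006
grasp_force: 0.0
t 25.6 tcp [ 0.4682 -0.4067  0.0899] F [-1.2  0.7 -0.4] w 0.0006 gf 0.0 q [ 0.43  0.53  0.3   1.81 -0.2   0.83 -0.8 ]
target [ 0.4741 -0.403   0.085 ] shift [ 0.59  0.37 -0.49] turn [ 0. -0.  0.] n 1 per row [ 0.59  0.37 -0.49] [ 0.0001 -0.0002  0.    ] d(cm) [   0.   -0. -100.]
```

```bash
python3 -m handwheel '[[1,0.4,0.3,-0.5,0,0,0],[1,0,0,-0.8,0,0,0],[1,0,0,-0.7,0,0,0],[1,0,0,-0.6,0,0,0],[1,0,0,-0.4,0,0,0],[1,0,0,0,0,0,0]]';python3 -m handwheel '[[1,0,0,-0.2,0,0,0],[1,0,0,0,0,0,0]]'
```

```text
time_s: 26.35
tool_pos: [0.4756, -0.3995, 0.0602]
ee_rot: [-3.14, -0.003, -0.046]
wrist_force: [1.5, 1.7, 2.6]
grip_width: 0.0003
grasp_force: 1.3
time_s: 26.6
tool_pos: [0.4754, -0.3999, 0.0585]
ee_rot: [-3.14, -0.003, -0.046]
wrist_force: [1.5, 1.8, 2.7]
grip_width: 0.0005
grasp_force: 1.4
```

```bash
python3 - <<'E'
from h import *
go(-3,0,(.4741,-.4030,.0765),0)
E
```

```text
t 26.6 tcp [ 0.4754 -0.3999  0.0585] F [1.5 1.8 2.7] w 0.0005 gf 1.4 q [ 0.43  0.57  0.28  1.82 -0.22  0.78 -0.79]
target [ 0.4741 -0.403   0.0575] shift [-0.13 -0.31 -0.1 ] turn [-0.002  0.003 -0.006] n 1 per row [-0.13 -0.31 -0.1 ] [-0.0016  0.0029 -0.0059] d(cm) [   0.   -0. -100.]
```

```bash
python3 -m handwheel '[[1,0,0,-0.2,0,0,0],[1,0,0,0,0,0,0]]';python3 -m handwheel '[[1,0,0,3.5,0,0,0],[1,0,0,1,0,0,0],[1,4.3,-0.3,0,0,0,0],[1,4.3,-0.3,0,0,0,0],[1,0,0,0,0,0,0],[1,0,0,0,0,0,0]]'
python3 - <<'E'
from h import *
go(-3,0,(.5589,-.4076,.104),0)
E
```

```text
time_s: 26.85
tool_pos: [0.4755, -0.4, 0.0578]
ee_rot: [-3.14, -0.003, -0.047]
wrist_force: [-0.6, 3.2, 11.7]
grip_width: 0.0004
grasp_force: 5.3
time_s: 27.6
tool_pos: [0.5597, -0.4061, 0.1002]
ee_rot: [-3.139, 0.0, -0.047]
wrist_force: [-0.8, -0.7, -0.4]
grip_width: 0.0007
grasp_force: 0.0
t 27.6 tcp [ 0.5597 -0.4061  0.1002] F [-0.8 -0.7 -0.4] w 0.0007 gf 0.0 q [ 0.37  0.62  0.29  1.62 -0.21  0.94 -0.88]
target [ 0.5589 -0.4076  0.085 ] shift [-0.08 -0.15 -1.52] turn [-0.002 -0.    -0.005] n 1 per row [-0.08 -0.15 -1.52] [-0.0021 -0.0003 -0.0053] d(cm) [   0.   -0. -100.]
```

```bash
python3 -m handwheel '[[1,0,-0.1,-1.5,0,0,0],[1,0,0,-0.7,0,0,0],[1,0,0,-0.7,0,0,0],[1,0,0,-0.6,0,0,0],[1,0,0,-0.4,0,0,0],[1,0,0,0,0,0,0]]';python3 -m handwheel '[[1,0,0,-0.2,0,0,0],[1,0,0,0,0,0,0]]';python3 -m handwheel '[[1,0,0,-0.2,0,0,0],[1,0,0,0,0,0,0]]'
```

```text
time_s: 28.35
tool_pos: [0.561, -0.4071, 0.0622]
ee_rot: [-3.14, -0.002, -0.047]
wrist_force: [-1.3, 0.6, 2.0]
grip_width: 0.0007
grasp_force: 0.9
time_s: 28.6
tool_pos: [0.5612, -0.4071, 0.0604]
ee_rot: [-3.14, -0.002, -0.046]
wrist_force: [-1.7, -0.4, 3.2]
grip_width: 0.0004
grasp_force: 1.3
time_s: 28.85
tool_pos: [0.5614, -0.4071, 0.0585]
ee_rot: [-3.14, -0.003, -0.046]
wrist_force: [-2.5, -0.3, 3.1]
grip_width: 0.0005
grasp_force: 1.4
```

Press to the stop, lift, and move well away to see all four tabs.

```bash
python3 -m handwheel '[[1,0,0,-0.2,0,0,0],[1,0,0,0,0,0,0]]';python3 -m handwheel '[[1,0,0,4,0,0,0],[1,0,0,5,0,0,0],[1,0,0,5,0,0,0],[1,0,6,2,0,0,0],[1,0,6,0,0,0,0],[1,0,6,0,0,0,0],[1,0,6,0,0,0,0],[1,0,6,0,0,0,0],[1,0,6,0,0,0,0]]'
python3 - <<'E'
from h import *
d=cap("top"); W=world(d); cv2.imwrite("pics/f.png",cv2.resize(d["pixels"][120:310,240:470,::-1],None,fx=3.3,fy=3.0))
hsv=d["pixels"].max(-1)
for n,(x,y) in dict(t0=(.5631,-.3258),t1=(.4763,-.3212),t2=(.5589,-.4076),t3=(.4721,-.4030)).items():
    m=(abs(W[...,0]-x+.003)<.007)&(abs(W[...,1]-y)<.006)&(W[...,2]>.03)
    print(n,m.sum(),np.percentile(W[m][:,2],[25,50,75]).round(4))
m=(abs(W[...,0]-.5146)<.015)&(abs(W[...,1]+.364)<.03);print("dome",np.median(W[m][:,2]).round(4))
print(manip.read_state()["wrist_force"],manip.read_state()["tool_pos"])
E
```

```text
time_s: 29.1
tool_pos: [0.5614, -0.4072, 0.0579]
ee_rot: [-3.14, -0.003, -0.046]
wrist_force: [-3.4, 1.1, 10.8]
grip_width: 0.0005
grasp_force: 4.9
time_s: 30.22
tool_pos: [0.5614, -0.0448, 0.216]
ee_rot: [-3.139, -0.003, -0.046]
wrist_force: [-0.0, -0.6, 0.6]
grip_width: 0.0005
grasp_force: 0.0
t0 22 [0.0594 0.0604 0.0619]
t1 23 [0.0598 0.0607 0.0621]
t2 22 [0.0597 0.0604 0.0627]
t3 26 [0.0584 0.0601 0.0619]
dome 0.0808
[-0.67217284  7.27505097 -0.94225048] [ 0.56137523 -0.03367561  0.21568424]
```

View pics/f.png

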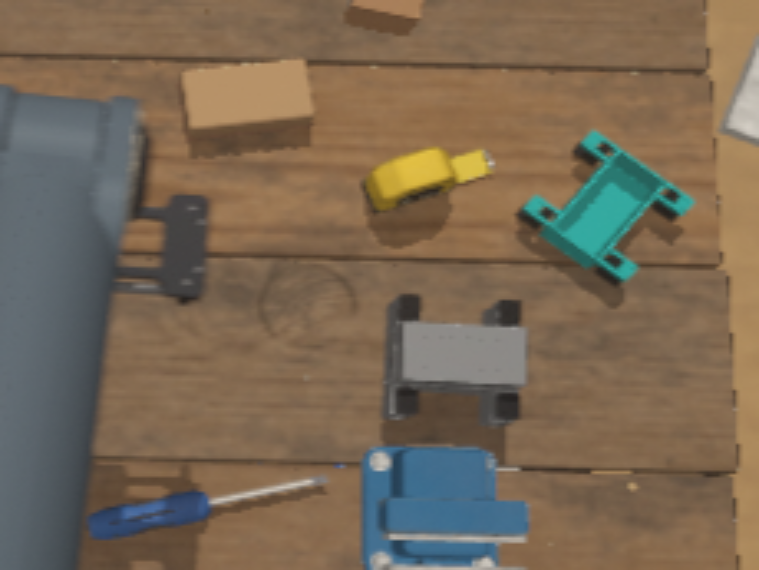

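The lid, at (463,353), is home with its top at 81 mm. All four tabs stay down at about 60 mm, and the bystanders in view haven't moved. Handing in.

```bash
python3 -m handwheel '[[1,0,0,0,0,0,0],[1,0,0,0,0,0,0]]' && python3 -c "
from bench import job; print(job.job_done())"
```

```text
time_s: 30.52
tool_pos: [0.5613, -0.0488, 0.2161]
ee_rot: [-3.14, -0.003, -0.048]
wrist_force: [0.0, -0.8, -0.2]
grip_width: 0.0007
grasp_force: 0.0
the job is handed in; nothing more can be done
None
```

The lid is right way up and fully home on the case, all four tabs measured as latched down, and the job was handed in at 30.5 s with the robot touching nothing; no verdict was returned.

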